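Slide the sample vial into the optical reader and lock it with the eccentric cam

ROBOT

A 7-joint arm with a two-finger parallel gripper is mounted at the origin on a cart in front of the work surface, level with it; the furniture and walls round the work are solid. World frame = base frame: x ahead of the robot, y to its left, z up, the work surface at z = 0. Lengths are in m, angles in rad, forces in N, time in s.
With the tool pointing down it reaches from about 0.4 to 0.85 m from the base axis. Payload 4.5 kg.
Tool frame: the origin (TCP) lies on the centre line of the jaws, within the pads' length; the fingertips stand 11 mm ahead of it and the grasp point (between the pads) lies 8 mm behind it; z points along the fingers, y is the line along which they close (so a half turn about z gives the same grasp; the last joint's range is limited). The gripper opens to 88 mm and grips with 3 to 60 N. Pads are 18 mm wide; open, the fingers measure 123 mm over their backs; the gripper's body (75 mm by 187 mm) begins 45 mm behind the grasp point.
Start: joints at [0.034, 0.689, -0.195, 1.565, 0.157, 0.902, -0.215], TCP at [0.625, 0, 0.25] pointing down, gripper open.
Joint ranges: [-3.01, 3.01], [-0.46, 2.08], [-1.47, 1.51], [0.13, 2.56], [-1, 4.14], [0.04, 2.09], [-2.66, 2.66]. Speed limits (rad/s): [2.57, 2.57, 3.14, 3.14, 3.14, 3.14, 3.14].

INTERFACE

Orientations are given as a unit quaternion [x, y, z, w].
In Python, from plant import * gives the robot as it stands. The module is installed in compiled form; this text tells all that it offers.
- The arm moves only by the tool send_rows, never from a script. Its argument "motion" is a list of rows, each an object of numbers: "x", "y", "z": the shift along the tool's x, y, z in cm; "rx", "ry", "rz": the turn, a rotation vector about the tool's x, y, z in rad; "jaw": the finger opening in cm, from 0 to 8.81. In form: [{"x": .., "y": .., "z": .., "rx": .., "ry": .., "rz": .., "jaw": ..}, ...]. A call has exactly 5 rows; each row shifts and turns the commanded pose from where the row before left it, along the tool's axes as they then stand; what a row does not reach is not made up. A row lasts 1/10 s, in which the tool goes at most 50 mm and 8.59 degrees, less where a joint would pass 70% of its speed; a pose out of reach is approached as far as the arm can. A call is refused whole if a number of a shift passes 5 or a number of a turn 0.15, either way. A call with a gripper value outside its range is refused whole. The fingers move at their own pace and stop on an object; "grip_force" is the grip in N (left out, the last holds). Time passes only in rows, so rows that do not move let the fingers close, or fill a call up. It gives the time, the measured TCP pose, the force, the opening and the grip force at its end, in the units of the state.
- get_state(): the state, without advancing time (a new reading comes with each control period).
- snapshot(name): name is "scene" or "side" or "wrist"; returns a dict with "img" (384x512x3 uint8, red, green, blue), "vertical_fov" (degrees; the focal length in pixels is half the picture's height over the tangent of half this angle, whatever the lens; pixels are square), "cx", "cy" (the principal point, pixels), "extrinsics" (4x4, takes a point from camera to world coordinates). Camera axes: x right, y up, looking along -z (the intrinsics and any distortion apply to the point x, -y, -z); pixel columns grow to the right and rows downward; lengths in m; the calibration is good to about 2 mm. A picture is of the moment at which its call begins. There is no depth.
- finish_job(): hands the job in; it is judged then, once.
The state is a dict: "clock": time; "q": joint angles; "qd": joint speeds; "joint_torque": joint torques, N m; "tool_pos": TCP position; "eef_rot": TCP orientation; "contact_force": force on the tool from outside, world axes, zero at the start; "moment": the same for the moment, N m; "opening": opening from 0.0 (shut) to 1.0 (fully open); "finger_force": force on a finger pad.
Only numpy, scipy, OpenCV 4.12 (cv2) and the standard library are available. Lean on these libraries where they do the work, as an engineer would, in place of code of your own. Each camera call takes 0.05 s, during which the arm holds its last target. There are 200 camera calls.

TASK

The reader's eccentric lock was left thrown while the sample slide is still out, so the cam's lobe blocks the slide. With the fingertips, push the cam lever fully forward to its stop so that the cam's low side faces the follower roller, then push the slide fully home into the reading head by its tail plate, then push the lever all the way back to lock the slide in. Push gently and only push: pinch and lift nothing, keep your fingers off the vial standing in the slide, and leave the vials, stopper and beaker around the reader where they are.

Things in the scene. Friction and masses are not known exactly. Their poses are not given: they have to be found in the camera images.
- reader: Optical vial reader fixed to the bench: aluminium base plate 225 x 130 mm, top 10 mm high, carrying a rail, slide, eccentric lock and grey reading head. Origin: centre of the plate's underside. Its x axis is the way the slide is pushed home (roughly away from the robot), y to the left of that, z up. The slide's centre line lies at y = 24 mm.
- head_mouth (a point): Centre of the open front of the grey reading head, 45 mm above the bench, axes as the reader's. The head is a hollow box, 75 mm long from here along +x, 70 mm wide, its top 97 mm above the bench; round windows stand 4 mm out of both its sides.
- slide (a joint): Travel of the blue sample slide (131 x 40 mm, top 30 mm above the bench) along the reader's +x: 0 = out, as at the start; 0.052 m = home at its end stop. About 3 N moves it; no spring, it stays where it is left. Unless the cam is low, the brass follower roller (12 mm) on its right side strikes the cam after about 6 mm.
- tail_plate (a point): Centre of the near face of the upright tail plate at the slide's near end, by which the slide is pushed: the plate is 30 mm wide (reader y), 6 mm thick, from 30 to 64 mm above the bench, with a black rubber pad on its near face. This point is 47 mm above the bench; axes as the reader's. With the slide out it is 96.5 mm towards -x of the reader's origin.
- cam_axis (a point): Point on the vertical axis of the cam, 38 mm above the bench (top of its hub), at x = -32.5, y = -23 mm in the reader's frame. The steel cam below is a 38 mm disc set 9 mm off this axis, a red dot marking its high lobe. Two lever stop pins stand 32 mm from the axis, 41 mm high.
- cam (a joint): Angle of cam and lever. 0 = open: low side of the cam towards the slide, lever 45 deg clockwise (from above) from the reader's +x, so forward and right. Grows clockwise, the lever swinging round by the right side (-y); 2.094 = locked, lever 165 deg clockwise from +x, pointing back. Stops at both ends; friction holds it, about 3.5 N at the knob turns it. Slide passes below about 0.28.
- lever_knob (a point): Centre of the black upright knob at the end of the steel lever: a round of 20 mm diameter, from 38 to 74 mm above the bench, this point at 56 mm, 78 mm from the cam axis. The lever bar under it is 10 mm wide and spans 32 to 38 mm above the bench.
- vial_mid (a point): Centre (27 mm above its foot) of the sample vial: clear glass with black cap, 25 mm diameter, 54 mm tall, standing loosely in a 12 mm deep well near the far end of the slide, 112 mm ahead of the near face of the tail plate, top 72 mm above the bench. Rides along with the slide; not to be touched.
- vial_green: Bystander: vial with green cap, 25 mm diameter, 50 mm tall, standing left of the reader. Origin at its foot.
- vial_white: Bystander: vial with white cap, 25 mm diameter, 54 mm tall, standing left of the reader. Origin at its foot.
- stopper_orange: Bystander: orange rubber stopper, 30 mm diameter, 22 mm tall, right of the reader. Origin at its foot.
- beaker_small: Bystander: small white plastic beaker, 48 x 51 mm, 47 mm tall, left of the reading head. Origin at its foot.
Things that resemble listed ones, but are neither listed nor needed, are in the scene too. What is shaped like the part that bears vial_mid but blue or red is not meant.

How it is judged:
By the outcome, as a careful person would: the job done as asked, in the order asked, and still so for the second after the job is handed in, with the robot touching nothing.
It also fails if it takes over 69 s, if anything falls off the work surface, if the arm or the gripper's body presses on something with over 40 N, if the wrist force passes 120 N, or if a joint passes its speed limit or range.

## Working session

There is one attempt and no reset: what is moved stays moved. The work goes in short steps, Python scripts to look and compute and a tool call to move; the robot and the scene stay as the last step left them, time stands still between calls to the robot, and variables do not carry over. Pictures are saved under pics/ and viewed, at most 13 in all, crops included, and the job is handed in when it is done.

Besides the shell and the picture viewer there is one more tool, called after "Emit:" by a JSON object that holds its "method" and its "body", one argument or row to a line. send_rows: Moves the arm, as the interface text tells. Its arguments: {"type":"object","properties":{"motion":{"type":"array"},"grip_force":{"type":"number"}},"required":["motion"]}

```bash
mkdir -p pics; python3 - <<'E'
from plant import *
import cv2,numpy as np
for n in ["scene","side"]:
    s=snapshot(n); cv2.imwrite(f"pics/{n}0.png",cv2.resize(s["img"][:,:,::-1],(800,600),interpolation=cv2.INTER_CUBIC)); print(n,s["vertical_fov"],s["cx"],s["cy"],np.round(s["extrinsics"],4).tolist(),[k for k in s])
st=get_state(); print({k:np.round(v,3).tolist() for k,v in st.items()})
E
```

```text
scene 43.29234531369412 262.5098528109143 198.03980530078132 [[0.7232, 0.4144, -0.5524, 0.0183], [-0.6904, 0.4136, -0.5936, -0.4856], [-0.0175, 0.8107, 0.5852, 0.6378], [0.0, 0.0, 0.0, 1.0]] ['img', 'vertical_fov', 'cx', 'cy', 'extrinsics']
side 53.872760123164355 258.981299665526 186.07814271217595 [[-0.9039, 0.2672, -0.334, 0.28], [-0.4276, -0.5434, 0.7224, 0.75], [0.0115, 0.7958, 0.6054, 0.6011], [0.0, 0.0, 0.0, 1.0]] ['img', 'vertical_fov', 'cx', 'cy', 'extrinsics']
{'clock': 0.1, 'q': [0.034, 0.69, -0.195, 1.566, 0.157, 0.902, -0.215], 'qd': [-0.0, -0.003, -0.0, -0.002, -0.001, -0.001, 0.0], 'joint_torque': [-0.003, -52.85, -1.271, -15.384, -0.053, 0.002, 0.0], 'tool_pos': [0.624, -0.0, 0.249], 'eef_rot': [0.707, 0.707, -0.001, -0.001], 'contact_force': [0.028, -0.315, 0.758], 'moment': [-0.019, 0.018, 0.036], 'finger_force': 0.0, 'opening': 1.002}
```

View pics/scene0.png

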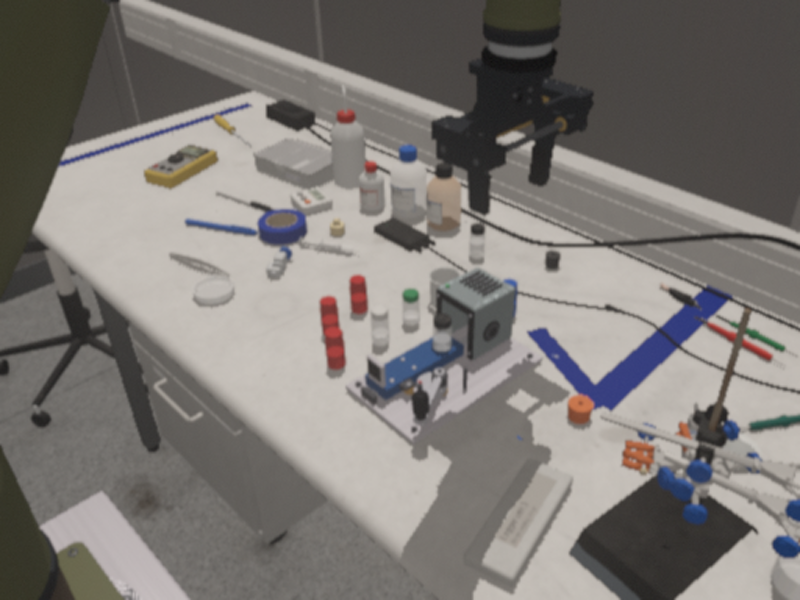

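View pics/side0.png

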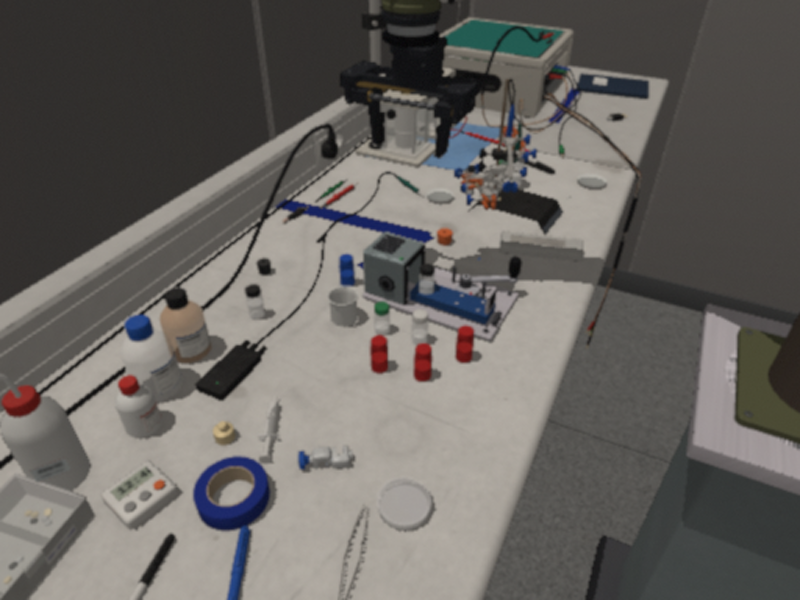

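The reader is at about (430,360) in the scene view (800x600 scale) and (440,280) in the side view. Candidates for the vial in the slide are:
- the black cap at scene (442,330), standing in the blue slide
- the loose black-capped vial at scene (477,240)
- the red vials at scene (330–360,280–360)
- the blue one behind the head

The one in the slide fits. I'll confirm it in enlarged crops.

```bash
cat > h.py <<'E'
from plant import *
import cv2,numpy as np
def cam(n):
    s=snapshot(n); f=192/np.tan(np.radians(s["vertical_fov"])/2); return s,f
def ray(s,f,u,v):
    E=np.array(s["extrinsics"]); d=E[:3,:3]@np.array([(u-s["cx"])/f,-(v-s["cy"])/f,-1]); return E[:3,3],d
def onz(s,f,u,v,z):
    o,d=ray(s,f,u,v); return o+d*(z-o[2])/d[2]
def proj(s,f,P):
    E=np.array(s["extrinsics"]); c=E[:3,:3].T@(np.array(P)-E[:3,3]); return s["cx"]-f*c[0]/c[2], s["cy"]+f*c[1]/c[2]
E
python3 - <<'E'
from h import *
s,f=cam("scene"); a=cv2.resize(s["img"][190:290,210:360],None,fx=5.3,fy=5.3,interpolation=cv2.INTER_CUBIC)
s,f=cam("side"); b=cv2.resize(s["img"][140:240,200:350],None,fx=5.3,fy=5.3,interpolation=cv2.INTER_CUBIC)
cv2.imwrite("pics/a.png",a[:,:,::-1]);cv2.imwrite("pics/b.png",b[:,:,::-1])
E
```

```text
(no output)
```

View pics/a.png

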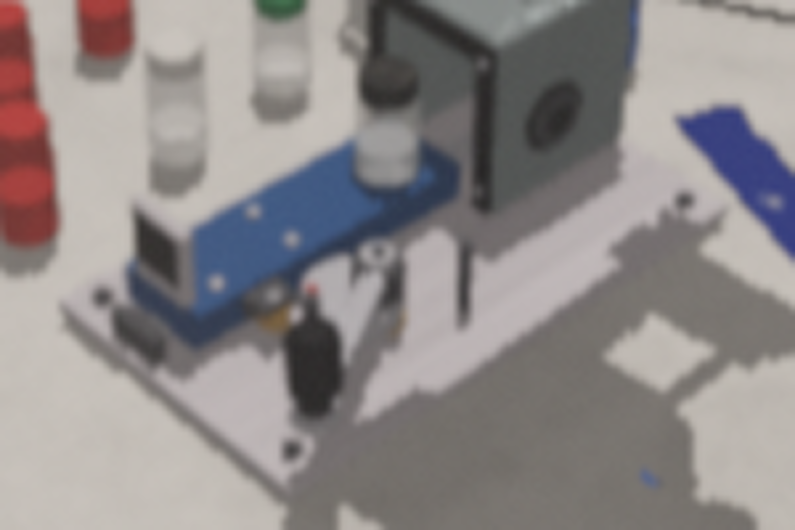

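View pics/b.png

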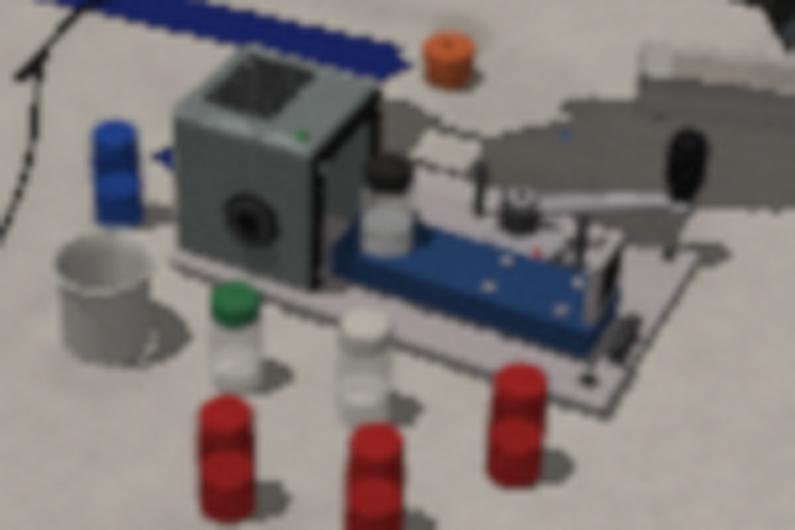

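The black-capped vial stands in the blue slide (crop a 390,68; crop b 388,165), so it is the one meant. The lever points back with its knob at a (313,360) and b (688,165). The hub is at a (378,252) and b (520,195). The tail pad is at a (158,243).

```bash
python3 - <<'E'
from h import *
from scipy.optimize import least_squares
A,f=cam("scene");B,g=cam("side")
pa=lambda x,y,z:onz(A,f,210+(x+.5)/5.3-.5,190+(y+.5)/5.3-.5,z)[:2]
pb=lambda x,y,z:onz(B,g,200+(x+.5)/5.3-.5,140+(y+.5)/5.3-.5,z)[:2]
L=[]; 
def add(n,p,m): L.append((n,np.array(p),np.array(m)))
add("NLa",pa(63,305,.01),(-.1125,.065)); add("NRa",pa(288,492,.01),(-.1125,-.065)); add("FRa",pa(727,208,.01),(.1125,-.065))
add("NLb",pb(607,410,.01),(-.1125,.065)); add("NRb",pb(699,257,.01),(-.1125,-.065)); add("FLb",pb(176,260,.01),(.1125,.065))
add("huba",pa(378,250,.038),(-.0325,-.023)); add("hubb",pb(520,193,.038),(-.0325,-.023))
add("viala",pa(390,68,.072),(.0155,.024)); add("vialb",pb(390,165,.072),(.0155,.024))
add("taila",pa(158,243,.047),(-.0965,.024))
T=np.array([l[1] for l in L]);M=np.array([l[2] for l in L])
R=lambda t:np.array([[np.cos(t),-np.sin(t)],[np.sin(t),np.cos(t)]])
r=least_squares(lambda p:((M@R(p[2]).T+p[:2])-T).ravel(),[.6,0,0],loss="soft_l1",f_scale=.003)
res=r.fun.reshape(-1,2)
print(r.x)
for l,e in zip(L,res): print(l[0],np.round(l[1],4),np.round(e*1000,1))
loc=lambda P:np.round((np.array(P)-r.x[:2])@R(r.x[2]),4)
print("knob local",loc(pa(310,325,.074)),loc(pb(688,138,.074)))
for n,p in dict(white=pb(365,320,.054),green=pb(237,298,.05),stop=pb(450,45,.022),beaker=pb(103,255,.047),red1=pb(520,378,.05)).items(): print(n,np.round(p,3),loc(p))
E
```

```text
[ 0.55129692  0.02461488 -0.05053765]
NLa [0.4416 0.0896] [0.6 5.6]
NRa [ 0.435  -0.0368] [0.6 2.2]
FRa [ 0.6581 -0.047 ] [2.3 1. ]
NLb [0.4393 0.0955] [ 2.9 -0.3]
NRb [ 0.4349 -0.03  ] [ 0.8 -4.6]
FLb [0.6616 0.084 ] [ 5.4 -0.2]
huba [0.5223 0.0068] [-4.6 -3.5]
hubb [ 0.52   -0.0041] [-2.3  7.3]
viala [0.5711 0.0488] [-3.1 -1. ]
vialb [0.5673 0.0473] [0.7 0.5]
taila [0.462  0.0573] [-5.9 -3.9]
knob local [-0.0987 -0.0632] [-0.0989 -0.0621]
white [0.54  0.135] [-0.0168  0.1096]
green [0.599 0.141] [0.0414 0.119 ]
stop [ 0.611 -0.14 ] [ 0.0679 -0.161 ]
beaker [0.669 0.137] [0.112  0.1182]
red1 [0.468 0.137] [-0.089   0.1078]
```

Emit:
{"method": "send_rows", "body": {
  "motion": [
    {"y": -2.5,"jaw": 0},
    {"y": -2.5,"jaw": 0},
    {"y": -2.5,"jaw": 0},
    {"y": -2.5,"jaw": 0},
    {"y": -2.5,"jaw": 0}
  ],
  "grip_force": 20
}}

```text
schema error: expected keys x, y, z, rx, ry, rz, jaw
```

Emit:
{"method": "send_rows", "body": {
  "motion": [
    {"y": 0,"jaw": 0},
    {"y": 0,"jaw": 0},
    {"y": 0,"jaw": 0},
    {"y": 0,"jaw": 0},
    {"y": 0,"jaw": 0}
  ]
}}

```text
schema error: expected keys x, y, z, rx, ry, rz, jaw
```

```bash
python3 - <<'E'
from h import *
s,f=cam("wrist"); np.savez("w1.npz",**{k:s[k] for k in s}); cv2.imwrite("pics/w1.png",cv2.resize(s["img"][:,:,::-1],(800,600),interpolation=cv2.INTER_CUBIC))
print(f,np.round(s["extrinsics"],3).tolist()); st=get_state(); print(st["clock"],st["tool_pos"],st["opening"])
t=-.0505;R=np.array([[np.cos(t),-np.sin(t)],[np.sin(t),np.cos(t)]])
for n,(x,y,z) in dict(hub=(-.0325,-.023,.038),knob=(-.0988,-.0627,.074),NR=(-.1125,-.065,.01),NL=(-.1125,.065,.01),vial=(.0155,.024,.072)).items():
    p=R@[x,y]+[.5513,.0246]; print(n,np.array(proj(s,f,[*p,z]))*1.5625)
E
```

```text
288.41181860822087 [[1.0, -0.001, -0.0, 0.625], [0.001, 0.95, 0.313, 0.081], [0.0, -0.313, 0.95, 0.384], [0.0, 0.0, 0.0, 1.0]]
0.35 [6.24871270e-01 5.14352368e-05 2.49531412e-01] 0.9995003760928298
hub [255.78886531 252.7817344 ]
knob [153.05083141 312.14457934]
NR [174.71080303 288.45536043]
NL [157.98975509 128.88848492]
vial [309.16958427 199.62336858]
```

View pics/w1.png

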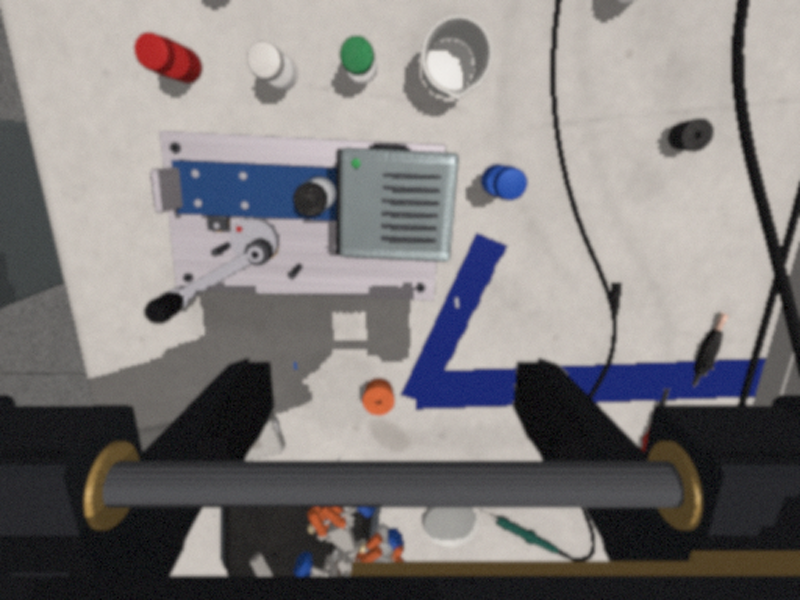

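The wrist view shows hub (258,253), knob (155,311), plate corner (161,131) and vial (310,199). All are within 3 px of the predictions, so the pose is good to about 2 mm.

Emit:
{"method": "send_rows", "body": {
  "motion": [
    {"x": 0,"y": -3.84,"z": 0,"rx": 0,"ry": 0,"rz": 0,"jaw": 0},
    {"x": 0,"y": -3.84,"z": 0,"rx": 0,"ry": 0,"rz": 0,"jaw": 0},
    {"x": 0,"y": -3.84,"z": 0,"rx": 0,"ry": 0,"rz": 0,"jaw": 0},
    {"x": 0,"y": -3.84,"z": 0,"rx": 0,"ry": 0,"rz": 0,"jaw": 0},
    {"x": 0,"y": -3.84,"z": 0,"rx": 0,"ry": 0,"rz": 0,"jaw": 0}
  ],
  "grip_force": 20
}}

```text
clock: 0.85
tool_pos: [0.4316, 0.0, 0.2499]
eef_rot: [0.707, 0.707, 0.0, 0.0]
contact_force: [0.5, 0.4, -0.7]
opening: 0.567
finger_force: 0.0
```

Emit:
{"method": "send_rows", "body": {
  "motion": [
    {"x": 0,"y": 0,"z": 1,"rx": 0,"ry": 0,"rz": 0.108,"jaw": 0},
    {"x": 0,"y": 0,"z": 1,"rx": 0,"ry": 0,"rz": 0.108,"jaw": 0},
    {"x": 0,"y": 0,"z": 1,"rx": 0,"ry": 0,"rz": 0.108,"jaw": 0},
    {"x": 0,"y": 0,"z": 1,"rx": 0,"ry": 0,"rz": 0.108,"jaw": 0},
    {"x": 0,"y": 0,"z": 1,"rx": 0,"ry": 0,"rz": 0.108,"jaw": 0}
  ]
}}

```text
clock: 1.35
tool_pos: [0.4333, 0.0001, 0.1996]
eef_rot: [0.871, 0.491, 0.0, 0.0]
contact_force: [0.7, 0.3, -1.5]
opening: 0.119
finger_force: 0.0
```

Emit:
{"method": "send_rows", "body": {
  "motion": [
    {"x": 0,"y": 0,"z": 1,"rx": 0,"ry": 0,"rz": 0.108,"jaw": 0},
    {"x": 0,"y": 0,"z": 1,"rx": 0,"ry": 0,"rz": 0.108,"jaw": 0},
    {"x": 0,"y": 0,"z": 1,"rx": 0,"ry": 0,"rz": 0.108,"jaw": 0},
    {"x": 0,"y": 0,"z": 1,"rx": 0,"ry": 0,"rz": 0.108,"jaw": 0},
    {"x": 0,"y": 0,"z": 1,"rx": 0,"ry": 0,"rz": 0.108,"jaw": 0}
  ]
}}

```text
clock: 1.85
tool_pos: [0.4334, 0.0002, 0.1495]
eef_rot: [0.971, 0.241, 0.0, 0.0]
contact_force: [-0.9, 0.4, -0.5]
opening: 0.003
finger_force: 0.0
```

Emit:
{"method": "send_rows", "body": {
  "motion": [
    {"x": 0,"y": 0,"z": 1.75,"rx": 0,"ry": 0,"rz": 0,"jaw": 0},
    {"x": 0,"y": 0,"z": 1.75,"rx": 0,"ry": 0,"rz": 0,"jaw": 0},
    {"x": 0,"y": 0,"z": 1.75,"rx": 0,"ry": 0,"rz": 0,"jaw": 0},
    {"x": 0,"y": 0,"z": 1.75,"rx": 0,"ry": 0,"rz": 0,"jaw": 0},
    {"x": 0,"y": 0,"z": 1.75,"rx": 0,"ry": 0,"rz": 0,"jaw": 0}
  ]
}}

```text
clock: 2.35
tool_pos: [0.4347, 0.0002, 0.063]
eef_rot: [0.97, 0.243, -0.001, -0.001]
contact_force: [8.2, -1.0, -0.6]
opening: 0.009
finger_force: 0.0
```

Emit:
{"method": "send_rows", "body": {
  "motion": [
    {"x": 0,"y": 0.3,"z": 0,"rx": 0,"ry": 0,"rz": 0,"jaw": 0},
    {"x": 0,"y": 0.3,"z": 0,"rx": 0,"ry": 0,"rz": 0,"jaw": 0},
    {"x": 0,"y": 0.3,"z": 0,"rx": 0,"ry": 0,"rz": 0,"jaw": 0},
    {"x": 0,"y": 0.1,"z": 0,"rx": 0,"ry": 0,"rz": 0,"jaw": 0},
    {"x": 0,"y": 0,"z": 0,"rx": 0,"ry": 0,"rz": 0,"jaw": 0}
  ]
}}

```text
clock: 2.85
tool_pos: [0.4399, -0.0091, 0.0643]
eef_rot: [0.97, 0.243, -0.001, -0.0]
contact_force: [-0.6, 0.2, -0.5]
opening: 0.006
finger_force: 0.0
```

```bash
python3 - <<'E'
from h import *
s,f=cam("wrist"); cv2.imwrite("pics/w2.png",cv2.resize(s["img"][:,:,::-1],(800,600)))
st=get_state(); print(st["clock"],st["tool_pos"],st["contact_force"])
E
```

```text
2.9 [ 0.43964006 -0.0088818   0.06414192] [ 0.14068121  0.50039931 -0.13767799]
```

View pics/w2.png

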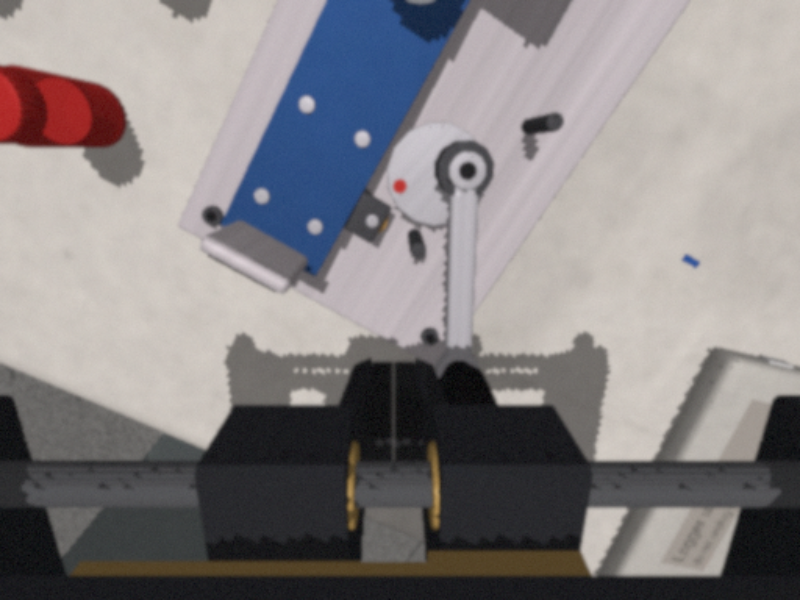

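The fingers stand just beside the knob, with fingertips at (350–435,370) and the knob at (468,385). The lever lies along the tool's x axis, so I can sweep it.

Emit:
{"method": "send_rows", "body": {
  "motion": [
    {"x": -0.21,"y": 0.69,"z": 0,"rx": 0,"ry": 0,"rz": -0.0873,"jaw": 0},
    {"x": -0.21,"y": 0.69,"z": 0,"rx": 0,"ry": 0,"rz": -0.0873,"jaw": 0},
    {"x": -0.21,"y": 0.69,"z": 0,"rx": 0,"ry": 0,"rz": -0.0873,"jaw": 0},
    {"x": -0.21,"y": 0.69,"z": 0,"rx": 0,"ry": 0,"rz": -0.0873,"jaw": 0},
    {"x": -0.21,"y": 0.69,"z": 0,"rx": 0,"ry": 0,"rz": -0.0873,"jaw": 0}
  ]
}}

```text
clock: 3.4
tool_pos: [0.4519, -0.0407, 0.0639]
eef_rot: [0.893, 0.45, -0.001, -0.002]
contact_force: [-1.1, 4.6, 0.7]
opening: 0.007
finger_force: 1.6
```

Emit:
{"method": "send_rows", "body": {
  "motion": [
    {"x": -0.21,"y": 0.69,"z": 0,"rx": 0,"ry": 0,"rz": -0.0873,"jaw": 0},
    {"x": -0.21,"y": 0.69,"z": 0,"rx": 0,"ry": 0,"rz": -0.0873,"jaw": 0},
    {"x": -0.21,"y": 0.69,"z": 0,"rx": 0,"ry": 0,"rz": -0.0873,"jaw": 0},
    {"x": -0.21,"y": 0.69,"z": 0,"rx": 0,"ry": 0,"rz": -0.0873,"jaw": 0},
    {"x": -0.21,"y": 0.69,"z": 0,"rx": 0,"ry": 0,"rz": -0.0873,"jaw": 0}
  ]
}}

```text
clock: 3.9
tool_pos: [0.4766, -0.0657, 0.0636]
eef_rot: [0.775, 0.632, -0.002, -0.002]
contact_force: [-2.9, 3.7, -0.3]
opening: 0.005
finger_force: 1.6
```

```bash
python3 - <<'E'
from h import *
s,f=cam("wrist"); cv2.imwrite("pics/w3.png",cv2.resize(s["img"][:,:,::-1],(640,480)))
st=get_state(); print(st["clock"],st["tool_pos"],st["eef_rot"],st["contact_force"])
E
```

```text
3.95 [ 0.47800353 -0.06660395  0.06360356] [ 0.77400646  0.63317458 -0.00127941 -0.00151895] [-1.83539992  2.09424982 -0.71118196]
```

View pics/w3.png

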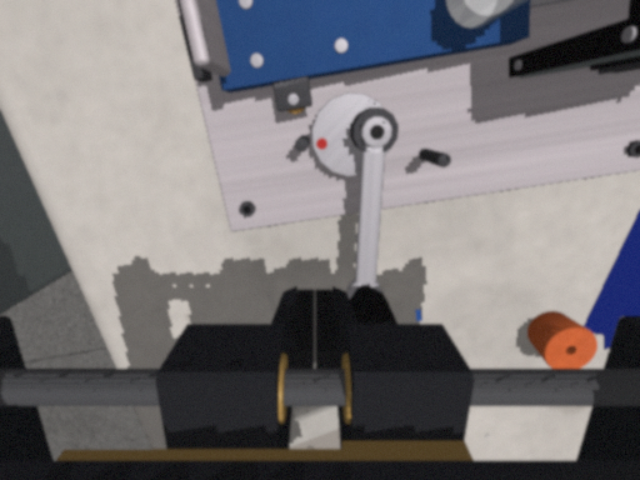

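The lever is swinging cleanly with the knob against the fingertips at (370,300). About 53° remain.

Emit:
{"method": "send_rows", "body": {
  "motion": [
    {"x": -0.21,"y": 0.69,"z": 0,"rx": 0,"ry": 0,"rz": -0.0873,"jaw": 0},
    {"x": -0.21,"y": 0.69,"z": 0,"rx": 0,"ry": 0,"rz": -0.0873,"jaw": 0},
    {"x": -0.21,"y": 0.69,"z": 0,"rx": 0,"ry": 0,"rz": -0.0873,"jaw": 0},
    {"x": -0.21,"y": 0.69,"z": 0,"rx": 0,"ry": 0,"rz": -0.0873,"jaw": 0},
    {"x": -0.21,"y": 0.69,"z": 0,"rx": 0,"ry": 0,"rz": -0.0873,"jaw": 0}
  ]
}}

```text
clock: 4.45
tool_pos: [0.5098, -0.0778, 0.0633]
eef_rot: [0.62, 0.784, -0.002, -0.003]
contact_force: [-3.8, 1.8, 0.3]
opening: 0.007
finger_force: 1.6
```

Emit:
{"method": "send_rows", "body": {
  "motion": [
    {"x": -0.21,"y": 0.69,"z": 0,"rx": 0,"ry": 0,"rz": -0.0873,"jaw": 0},
    {"x": -0.21,"y": 0.69,"z": 0,"rx": 0,"ry": 0,"rz": -0.0873,"jaw": 0},
    {"x": -0.21,"y": 0.69,"z": 0,"rx": 0,"ry": 0,"rz": -0.0873,"jaw": 0},
    {"x": -0.11,"y": 0.35,"z": 0,"rx": 0,"ry": 0,"rz": -0.0436,"jaw": 0},
    {"x": 0,"y": 0,"z": 0,"rx": 0,"ry": 0,"rz": 0,"jaw": 0}
  ]
}}

```text
clock: 4.95
tool_pos: [0.5356, -0.0772, 0.063]
eef_rot: [0.496, 0.869, -0.001, -0.003]
contact_force: [-2.8, 1.1, -0.1]
opening: 0.005
finger_force: 1.0
```

Emit:
{"method": "send_rows", "body": {
  "motion": [
    {"x": 0,"y": 0.25,"z": 0,"rx": 0,"ry": 0,"rz": 0,"jaw": 0},
    {"x": 0,"y": 0.25,"z": 0,"rx": 0,"ry": 0,"rz": 0,"jaw": 0},
    {"x": 0,"y": 0.25,"z": 0,"rx": 0,"ry": 0,"rz": 0,"jaw": 0},
    {"x": 0,"y": 0.25,"z": 0,"rx": 0,"ry": 0,"rz": 0,"jaw": 0},
    {"x": 0,"y": 0,"z": 0,"rx": 0,"ry": 0,"rz": 0,"jaw": 0}
  ]
}}

```text
clock: 5.45
tool_pos: [0.546, -0.0719, 0.0632]
eef_rot: [0.495, 0.869, -0.001, -0.001]
contact_force: [-2.8, 0.4, -1.2]
opening: 0.008
finger_force: 1.2
```

Emit:
{"method": "send_rows", "body": {
  "motion": [
    {"x": 0.05,"y": 0.2,"z": 0,"rx": 0,"ry": 0,"rz": -0.05,"jaw": 0},
    {"x": 0.05,"y": 0.2,"z": 0,"rx": 0,"ry": 0,"rz": -0.05,"jaw": 0},
    {"x": 0,"y": 0.2,"z": 0,"rx": 0,"ry": 0,"rz": 0,"jaw": 0},
    {"x": 0,"y": 0.1,"z": 0,"rx": 0,"ry": 0,"rz": 0,"jaw": 0},
    {"x": 0,"y": 0,"z": 0,"rx": 0,"ry": 0,"rz": 0,"jaw": 0}
  ]
}}

```text
clock: 5.95
tool_pos: [0.5511, -0.0696, 0.0634]
eef_rot: [0.453, 0.892, -0.002, -0.001]
contact_force: [-2.5, -5.5, 0.6]
opening: 0.005
finger_force: 2.6
```

Emit:
{"method": "send_rows", "body": {
  "motion": [
    {"x": 0,"y": 0.1,"z": 0,"rx": 0,"ry": 0,"rz": 0,"jaw": 0},
    {"x": 0,"y": 0.1,"z": 0,"rx": 0,"ry": 0,"rz": 0,"jaw": 0},
    {"x": 0,"y": 0.1,"z": 0,"rx": 0,"ry": 0,"rz": 0,"jaw": 0},
    {"x": 0,"y": 0,"z": 0,"rx": 0,"ry": 0,"rz": 0,"jaw": 0},
    {"x": 0,"y": 0,"z": 0,"rx": 0,"ry": 0,"rz": 0,"jaw": 0}
  ]
}}

```text
clock: 6.45
tool_pos: [0.5513, -0.0696, 0.0633]
eef_rot: [0.453, 0.891, -0.004, -0.002]
contact_force: [-6.0, -7.7, 3.3]
opening: 0.006
finger_force: 4.8
```

```bash
python3 - <<'E'
from h import *
s,f=cam("wrist"); cv2.imwrite("pics/w4.png",cv2.resize(s["img"][:,:,::-1],(640,480)))
st=get_state(); print(st["clock"],st["tool_pos"],st["eef_rot"],st["contact_force"])
E
```

```text
6.5 [ 0.55128382 -0.06956569  0.06330944] [ 0.45299938  0.8914986  -0.00419146 -0.002059  ] [-5.78626923 -7.52894308  4.24900733]
```

View pics/w4.png

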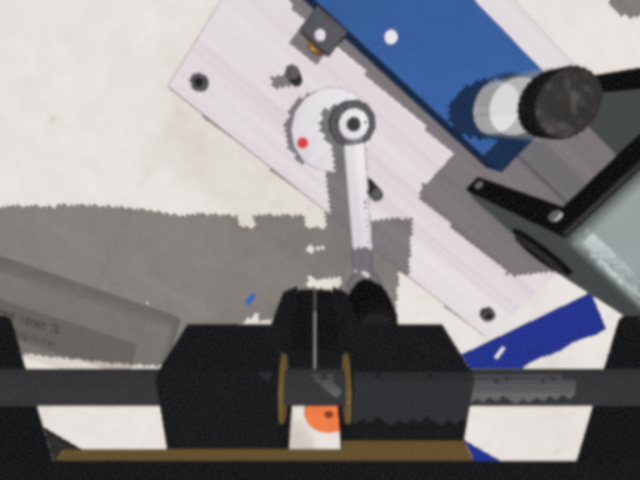

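Three more millimetres of command gave no motion and the force rose to about 10 N. The bar lies on the stop pin at (373,190), so the lever is fully open. Next I back off and go to the tail plate.

Emit:
{"method": "send_rows", "body": {
  "motion": [
    {"x": 0,"y": -0.6,"z": 0,"rx": 0,"ry": 0,"rz": 0,"jaw": 0},
    {"x": 0,"y": -0.6,"z": 0,"rx": 0,"ry": 0,"rz": 0,"jaw": 0},
    {"x": 0,"y": -0.6,"z": 0,"rx": 0,"ry": 0,"rz": 0,"jaw": 0},
    {"x": 0,"y": 0,"z": -1,"rx": 0,"ry": 0,"rz": 0,"jaw": 0},
    {"x": 0,"y": 0,"z": -1.6,"rx": 0,"ry": 0,"rz": 0,"jaw": 0}
  ]
}}

```text
clock: 7.0
tool_pos: [0.5389, -0.0758, 0.0896]
eef_rot: [0.451, 0.893, -0.0, -0.002]
contact_force: [-0.7, -0.2, 0.4]
opening: 0.004
finger_force: 0.0
```

Emit:
{"method": "send_rows", "body": {
  "motion": [
    {"x": 0,"y": 0,"z": -1.8,"rx": 0,"ry": 0,"rz": 0.136,"jaw": 0},
    {"x": 0,"y": 0,"z": -1.8,"rx": 0,"ry": 0,"rz": 0.136,"jaw": 0},
    {"x": 0,"y": 0,"z": -1.8,"rx": 0,"ry": 0,"rz": 0.136,"jaw": 0},
    {"x": 0,"y": 0,"z": -1,"rx": 0,"ry": 0,"rz": 0.136,"jaw": 0},
    {"x": 0,"y": 0,"z": 0,"rx": 0,"ry": 0,"rz": 0.136,"jaw": 0}
  ]
}}

```text
clock: 7.5
tool_pos: [0.541, -0.0756, 0.1558]
eef_rot: [0.725, 0.689, 0.001, 0.0]
contact_force: [0.1, 1.0, -0.5]
opening: 0.0
finger_force: 0.0
```

Emit:
{"method": "send_rows", "body": {
  "motion": [
    {"x": 2.5,"y": -2.4,"z": 0,"rx": 0,"ry": 0,"rz": 0,"jaw": 0},
    {"x": 2.5,"y": -2.4,"z": 0,"rx": 0,"ry": 0,"rz": 0,"jaw": 0},
    {"x": 2.5,"y": -2.4,"z": 0,"rx": 0,"ry": 0,"rz": 0,"jaw": 0},
    {"x": 2.5,"y": -2.4,"z": 0,"rx": 0,"ry": 0,"rz": 0,"jaw": 0},
    {"x": 2.5,"y": -2.4,"z": 0,"rx": 0,"ry": 0,"rz": 0,"jaw": 0}
  ]
}}

```text
clock: 8.0
tool_pos: [0.4247, 0.0557, 0.1545]
eef_rot: [0.723, 0.691, 0.0, -0.001]
contact_force: [-0.3, 0.7, -0.8]
opening: 0.005
finger_force: 0.0
```

Emit:
{"method": "send_rows", "body": {
  "motion": [
    {"x": 0,"y": 0,"z": 1.5,"rx": 0,"ry": 0,"rz": 0,"jaw": 0},
    {"x": 0,"y": 0,"z": 1.5,"rx": 0,"ry": 0,"rz": 0,"jaw": 0},
    {"x": 0,"y": 0,"z": 1.5,"rx": 0,"ry": 0,"rz": 0,"jaw": 0},
    {"x": 0,"y": 0,"z": 1.2,"rx": 0,"ry": 0,"rz": 0,"jaw": 0},
    {"x": 0,"y": 0,"z": 0,"rx": 0,"ry": 0,"rz": 0,"jaw": 0}
  ]
}}

```text
clock: 8.5
tool_pos: [0.4249, 0.0548, 0.0962]
eef_rot: [0.722, 0.691, -0.001, -0.001]
contact_force: [0.6, -0.4, 0.5]
opening: 0.008
finger_force: 0.0
```

```bash
python3 - <<'E'
from h import *
s,f=cam("scene"); a=cv2.resize(s["img"][170:290,210:370],(800,600),interpolation=cv2.INTER_CUBIC); cv2.imwrite("pics/s5.png",a[:,:,::-1])
st=get_state(); print(st["clock"],st["tool_pos"],st["contact_force"])
E
```

```text
8.55 [0.42502848 0.05460076 0.09676047] [-0.73185146  0.76469998  0.12578251]
```

View pics/s5.png

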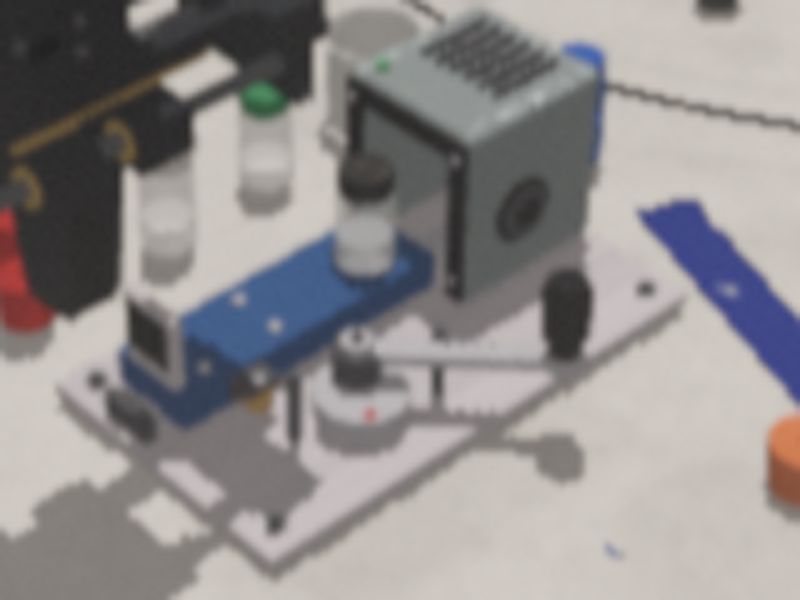

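The lever is on its forward stop, with the knob at (567,315) and the red dot away from the slide. The fingers hang before the tail plate at (150,330). I'll lower and push.

Emit:
{"method": "send_rows", "body": {
  "motion": [
    {"x": 0,"y": 0,"z": 1.3,"rx": 0,"ry": 0,"rz": 0,"jaw": 0},
    {"x": 0,"y": 0,"z": 1.3,"rx": 0,"ry": 0,"rz": 0,"jaw": 0},
    {"x": 0,"y": 0,"z": 1.3,"rx": 0,"ry": 0,"rz": 0,"jaw": 0},
    {"x": 0,"y": 0.5,"z": 0,"rx": 0,"ry": 0,"rz": 0,"jaw": 0},
    {"x": 0,"y": 0.5,"z": 0,"rx": 0,"ry": 0,"rz": 0,"jaw": 0}
  ]
}}

```text
clock: 9.05
tool_pos: [0.4378, 0.0539, 0.063]
eef_rot: [0.723, 0.691, -0.002, -0.002]
contact_force: [0.0, 0.4, -0.4]
opening: 0.001
finger_force: 0.0
```

Emit:
{"method": "send_rows", "body": {
  "motion": [
    {"x": 0,"y": 0.4,"z": 0,"rx": 0,"ry": 0,"rz": 0,"jaw": 0},
    {"x": 0,"y": 0.4,"z": 0,"rx": 0,"ry": 0,"rz": 0,"jaw": 0},
    {"x": 0,"y": 0.4,"z": 0,"rx": 0,"ry": 0,"rz": 0,"jaw": 0},
    {"x": 0,"y": 0.4,"z": 0,"rx": 0,"ry": 0,"rz": 0,"jaw": 0},
    {"x": 0,"y": 0.4,"z": 0,"rx": 0,"ry": 0,"rz": 0,"jaw": 0}
  ]
}}

```text
clock: 9.55
tool_pos: [0.4567, 0.0526, 0.0622]
eef_rot: [0.723, 0.691, -0.003, -0.002]
contact_force: [-3.1, 0.9, 3.1]
opening: 0.005
finger_force: 1.5
```

Emit:
{"method": "send_rows", "body": {
  "motion": [
    {"x": 0,"y": 0.4,"z": 0,"rx": 0,"ry": 0,"rz": 0,"jaw": 0},
    {"x": 0,"y": 0.4,"z": 0,"rx": 0,"ry": 0,"rz": 0,"jaw": 0},
    {"x": 0,"y": 0.4,"z": 0,"rx": 0,"ry": 0,"rz": 0,"jaw": 0},
    {"x": 0,"y": 0.4,"z": 0,"rx": 0,"ry": 0,"rz": 0,"jaw": 0},
    {"x": 0,"y": 0.4,"z": 0,"rx": 0,"ry": 0,"rz": 0,"jaw": 0}
  ]
}}

```text
clock: 10.05
tool_pos: [0.4772, 0.0517, 0.062]
eef_rot: [0.723, 0.691, -0.003, -0.002]
contact_force: [-3.7, -0.0, 2.7]
opening: 0.008
finger_force: 1.6
```

Emit:
{"method": "send_rows", "body": {
  "motion": [
    {"x": 0,"y": 0.3,"z": 0,"rx": 0,"ry": 0,"rz": 0,"jaw": 0},
    {"x": 0,"y": 0.3,"z": 0,"rx": 0,"ry": 0,"rz": 0,"jaw": 0},
    {"x": 0,"y": 0.3,"z": 0,"rx": 0,"ry": 0,"rz": 0,"jaw": 0},
    {"x": 0,"y": 0.3,"z": 0,"rx": 0,"ry": 0,"rz": 0,"jaw": 0},
    {"x": 0,"y": 0,"z": 0,"rx": 0,"ry": 0,"rz": 0,"jaw": 0}
  ]
}}

```text
clock: 10.55
tool_pos: [0.4897, 0.0512, 0.0619]
eef_rot: [0.723, 0.691, -0.002, -0.002]
contact_force: [-1.0, -1.5, 0.8]
opening: 0.001
finger_force: 0.4
```

Emit:
{"method": "send_rows", "body": {
  "motion": [
    {"x": 0,"y": 0.2,"z": 0,"rx": 0,"ry": 0,"rz": 0,"jaw": 0},
    {"x": 0,"y": 0.2,"z": 0,"rx": 0,"ry": 0,"rz": 0,"jaw": 0},
    {"x": 0,"y": 0,"z": 0,"rx": 0,"ry": 0,"rz": 0,"jaw": 0},
    {"x": 0,"y": 0,"z": 0,"rx": 0,"ry": 0,"rz": 0,"jaw": 0},
    {"x": 0,"y": 0,"z": 0,"rx": 0,"ry": 0,"rz": 0,"jaw": 0}
  ]
}}

```text
clock: 11.05
tool_pos: [0.4932, 0.0511, 0.0619]
eef_rot: [0.723, 0.691, -0.003, -0.002]
contact_force: [-1.3, -0.2, 0.6]
opening: 0.007
finger_force: 0.6
```

Not at the stop yet, so I'll continue in small steps.

Emit:
{"method": "send_rows", "body": {
  "motion": [
    {"x": 0,"y": 0.2,"z": 0,"rx": 0,"ry": 0,"rz": 0,"jaw": 0},
    {"x": 0,"y": 0.2,"z": 0,"rx": 0,"ry": 0,"rz": 0,"jaw": 0},
    {"x": 0,"y": 0,"z": 0,"rx": 0,"ry": 0,"rz": 0,"jaw": 0},
    {"x": 0,"y": 0,"z": 0,"rx": 0,"ry": 0,"rz": 0,"jaw": 0},
    {"x": 0,"y": 0,"z": 0,"rx": 0,"ry": 0,"rz": 0,"jaw": 0}
  ]
}}

```text
clock: 11.55
tool_pos: [0.494, 0.051, 0.0618]
eef_rot: [0.722, 0.691, -0.005, -0.004]
contact_force: [-7.7, 0.0, 6.6]
opening: 0.006
finger_force: 3.9
```

Movement stopped and the force rose. One last nudge confirms home, then I retreat and lift.

Emit:
{"method": "send_rows", "body": {
  "motion": [
    {"x": 0,"y": 0.2,"z": 0,"rx": 0,"ry": 0,"rz": 0,"jaw": 0},
    {"x": 0,"y": 0,"z": 0,"rx": 0,"ry": 0,"rz": 0,"jaw": 0},
    {"x": 0,"y": 0,"z": 0,"rx": 0,"ry": 0,"rz": 0,"jaw": 0},
    {"x": 0,"y": 0,"z": 0,"rx": 0,"ry": 0,"rz": 0,"jaw": 0},
    {"x": 0,"y": 0,"z": 0,"rx": 0,"ry": 0,"rz": 0,"jaw": 0}
  ]
}}

```text
clock: 12.05
tool_pos: [0.4941, 0.0509, 0.0618]
eef_rot: [0.722, 0.692, -0.006, -0.004]
contact_force: [-10.9, 2.8, 9.5]
opening: 0.003
finger_force: 5.9
```

Emit:
{"method": "send_rows", "body": {
  "motion": [
    {"x": 0,"y": -0.7,"z": 0,"rx": 0,"ry": 0,"rz": 0,"jaw": 0},
    {"x": 0,"y": -0.8,"z": 0,"rx": 0,"ry": 0,"rz": 0,"jaw": 0},
    {"x": 0,"y": -0.8,"z": 0,"rx": 0,"ry": 0,"rz": 0,"jaw": 0},
    {"x": 0,"y": 0,"z": -1.5,"rx": 0,"ry": 0,"rz": 0,"jaw": 0},
    {"x": 0,"y": 0,"z": -1.7,"rx": 0,"ry": 0,"rz": 0,"jaw": 0}
  ]
}}

```text
clock: 12.55
tool_pos: [0.4755, 0.052, 0.0939]
eef_rot: [0.723, 0.691, -0.003, -0.002]
contact_force: [-0.0, -0.0, -0.7]
opening: 0.008
finger_force: 0.0
```

Emit:
{"method": "send_rows", "body": {
  "motion": [
    {"x": 0,"y": 0,"z": -1.8,"rx": 0,"ry": 0,"rz": -0.131,"jaw": 0},
    {"x": 0,"y": 0,"z": -1.8,"rx": 0,"ry": 0,"rz": -0.131,"jaw": 0},
    {"x": 0,"y": 0,"z": -1.8,"rx": 0,"ry": 0,"rz": -0.131,"jaw": 0},
    {"x": 0,"y": 0,"z": -1.2,"rx": 0,"ry": 0,"rz": -0.131,"jaw": 0},
    {"x": 0,"y": 0,"z": 0,"rx": 0,"ry": 0,"rz": -0.131,"jaw": 0}
  ]
}}

```text
clock: 13.05
tool_pos: [0.4776, 0.0522, 0.1614]
eef_rot: [0.46, 0.888, -0.001, -0.001]
contact_force: [0.2, 0.5, -0.1]
opening: 0.006
finger_force: 0.0
```

Emit:
{"method": "send_rows", "body": {
  "motion": [
    {"x": 0,"y": 0,"z": 0,"rx": 0,"ry": 0,"rz": -0.131,"jaw": 0},
    {"x": 0,"y": 0,"z": 0,"rx": 0,"ry": 0,"rz": 0,"jaw": 0},
    {"x": 0,"y": 0,"z": 0,"rx": 0,"ry": 0,"rz": 0,"jaw": 0},
    {"x": 0,"y": 0,"z": 0,"rx": 0,"ry": 0,"rz": 0,"jaw": 0},
    {"x": 0,"y": 0,"z": 0,"rx": 0,"ry": 0,"rz": 0,"jaw": 0}
  ]
}}

```text
clock: 13.55
tool_pos: [0.4766, 0.0521, 0.1599]
eef_rot: [0.404, 0.915, -0.002, -0.003]
contact_force: [-0.1, 0.0, 0.9]
opening: 0.006
finger_force: 0.0
```

Emit:
{"method": "send_rows", "body": {
  "motion": [
    {"x": -2.88,"y": 0.7,"z": 0,"rx": 0,"ry": 0,"rz": 0,"jaw": 0},
    {"x": -2.88,"y": 0.7,"z": 0,"rx": 0,"ry": 0,"rz": 0,"jaw": 0},
    {"x": -2.88,"y": 0.7,"z": 0,"rx": 0,"ry": 0,"rz": 0,"jaw": 0},
    {"x": -2.88,"y": 0.7,"z": 0,"rx": 0,"ry": 0,"rz": 0,"jaw": 0},
    {"x": -2.88,"y": 0.7,"z": 0,"rx": 0,"ry": 0,"rz": 0,"jaw": 0}
  ]
}}

```text
clock: 14.05
tool_pos: [0.6004, -0.0314, 0.159]
eef_rot: [0.403, 0.915, -0.002, -0.003]
contact_force: [0.3, 0.1, 0.5]
opening: 0.004
finger_force: 0.0
```

Emit:
{"method": "send_rows", "body": {
  "motion": [
    {"x": 0,"y": 0,"z": 1,"rx": 0,"ry": 0,"rz": 0,"jaw": 0},
    {"x": 0,"y": 0,"z": 1,"rx": 0,"ry": 0,"rz": 0,"jaw": 0},
    {"x": 0,"y": 0,"z": 1,"rx": 0,"ry": 0,"rz": 0,"jaw": 0},
    {"x": 0,"y": 0,"z": 1,"rx": 0,"ry": 0,"rz": 0,"jaw": 0},
    {"x": 0,"y": 0,"z": 0,"rx": 0,"ry": 0,"rz": 0,"jaw": 0}
  ]
}}

```text
clock: 14.55
tool_pos: [0.5976, -0.0302, 0.1175]
eef_rot: [0.402, 0.915, -0.003, -0.005]
contact_force: [-0.4, 0.8, -0.1]
opening: 0.001
finger_force: 0.0
```

```bash
python3 - <<'E'
from h import *
s,f=cam("wrist"); cv2.imwrite("pics/w6.png",cv2.resize(s["img"][:,:,::-1],(640,480)))
st=get_state(); print(st["clock"],st["tool_pos"],st["eef_rot"],st["contact_force"])
E
```

```text
14.6 [ 0.59829067 -0.03012255  0.1183787 ] [ 0.40245773  0.91542676 -0.00229019 -0.00404639] [ 0.79529874  0.15047773 -0.4088708 ]
```

View pics/w6.png

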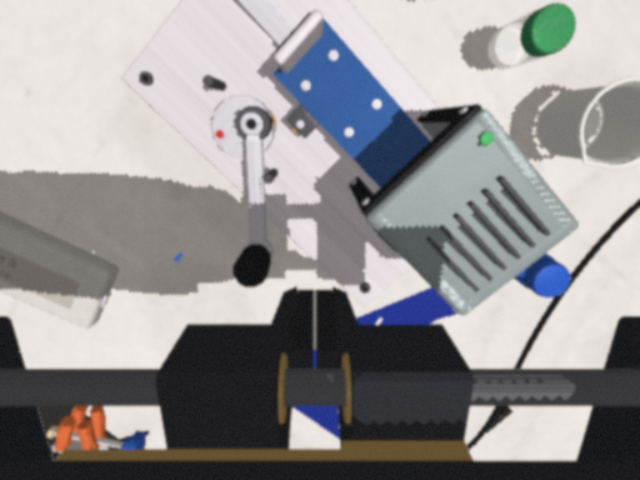

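The slide is home inside the head, with its tail at (300,40). The knob at (252,265) is clear of the fingers at (315,300). I'll descend beside it.

Emit:
{"method": "send_rows", "body": {
  "motion": [
    {"x": 0,"y": 0.2,"z": 1.1,"rx": 0,"ry": 0,"rz": 0,"jaw": 0},
    {"x": 0,"y": 0,"z": 1.2,"rx": 0,"ry": 0,"rz": 0,"jaw": 0},
    {"x": 0,"y": 0,"z": 1.2,"rx": 0,"ry": 0,"rz": 0,"jaw": 0},
    {"x": 0,"y": 0,"z": 1.2,"rx": 0,"ry": 0,"rz": 0,"jaw": 0},
    {"x": 0,"y": 0,"z": 0.8,"rx": 0,"ry": 0,"rz": 0,"jaw": 0}
  ]
}}

```text
clock: 15.1
tool_pos: [0.5997, -0.0295, 0.0626]
eef_rot: [0.403, 0.915, -0.002, -0.004]
contact_force: [0.1, -0.1, -0.7]
opening: 0.002
finger_force: 0.0
```

Emit:
{"method": "send_rows", "body": {
  "motion": [
    {"x": 0,"y": -0.3,"z": 0,"rx": 0,"ry": 0,"rz": 0,"jaw": 0},
    {"x": 0,"y": -0.3,"z": 0,"rx": 0,"ry": 0,"rz": 0,"jaw": 0},
    {"x": 0,"y": -0.2,"z": 0,"rx": 0,"ry": 0,"rz": 0,"jaw": 0},
    {"x": 0,"y": 0,"z": 0,"rx": 0,"ry": 0,"rz": 0,"jaw": 0},
    {"x": 0,"y": 0,"z": 0,"rx": 0,"ry": 0,"rz": 0,"jaw": 0}
  ]
}}

```text
clock: 15.6
tool_pos: [0.5948, -0.0349, 0.0647]
eef_rot: [0.403, 0.915, -0.002, -0.003]
contact_force: [0.5, 0.3, -0.4]
opening: 0.004
finger_force: 0.0
```

Emit:
{"method": "send_rows", "body": {
  "motion": [
    {"x": -0.21,"y": -0.69,"z": 0,"rx": 0,"ry": 0,"rz": 0.0873,"jaw": 0},
    {"x": -0.21,"y": -0.69,"z": 0,"rx": 0,"ry": 0,"rz": 0.0873,"jaw": 0},
    {"x": -0.21,"y": -0.69,"z": 0,"rx": 0,"ry": 0,"rz": 0.0873,"jaw": 0},
    {"x": -0.21,"y": -0.69,"z": 0,"rx": 0,"ry": 0,"rz": 0.0873,"jaw": 0},
    {"x": -0.21,"y": -0.69,"z": 0,"rx": 0,"ry": 0,"rz": 0.0873,"jaw": 0}
  ]
}}

```text
clock: 16.1
tool_pos: [0.5737, -0.0614, 0.065]
eef_rot: [0.593, 0.805, -0.0, -0.001]
contact_force: [4.7, 0.5, -3.2]
opening: 0.004
finger_force: 1.8
```

Emit:
{"method": "send_rows", "body": {
  "motion": [
    {"x": -0.21,"y": -0.69,"z": 0,"rx": 0,"ry": 0,"rz": 0.0873,"jaw": 0},
    {"x": -0.21,"y": -0.69,"z": 0,"rx": 0,"ry": 0,"rz": 0.0873,"jaw": 0},
    {"x": -0.21,"y": -0.69,"z": 0,"rx": 0,"ry": 0,"rz": 0.0873,"jaw": 0},
    {"x": -0.21,"y": -0.69,"z": 0,"rx": 0,"ry": 0,"rz": 0.0873,"jaw": 0},
    {"x": -0.21,"y": -0.69,"z": 0,"rx": 0,"ry": 0,"rz": 0.0873,"jaw": 0}
  ]
}}

```text
clock: 16.6
tool_pos: [0.5413, -0.0782, 0.0654]
eef_rot: [0.754, 0.657, -0.001, 0.0]
contact_force: [3.8, -3.6, -1.3]
opening: 0.005
finger_force: 2.1
```

Emit:
{"method": "send_rows", "body": {
  "motion": [
    {"x": -0.21,"y": -0.69,"z": 0,"rx": 0,"ry": 0,"rz": 0.0873,"jaw": 0},
    {"x": -0.21,"y": -0.69,"z": 0,"rx": 0,"ry": 0,"rz": 0.0873,"jaw": 0},
    {"x": -0.21,"y": -0.69,"z": 0,"rx": 0,"ry": 0,"rz": 0.0873,"jaw": 0},
    {"x": -0.21,"y": -0.69,"z": 0,"rx": 0,"ry": 0,"rz": 0.0873,"jaw": 0},
    {"x": -0.21,"y": -0.69,"z": 0,"rx": 0,"ry": 0,"rz": 0.0873,"jaw": 0}
  ]
}}

```text
clock: 17.1
tool_pos: [0.5044, -0.0787, 0.0656]
eef_rot: [0.878, 0.478, -0.002, 0.001]
contact_force: [1.2, -6.1, 0.1]
opening: 0.008
finger_force: 2.3
```

Emit:
{"method": "send_rows", "body": {
  "motion": [
    {"x": -0.21,"y": -0.69,"z": 0,"rx": 0,"ry": 0,"rz": 0.0873,"jaw": 0},
    {"x": -0.21,"y": -0.69,"z": 0,"rx": 0,"ry": 0,"rz": 0.0873,"jaw": 0},
    {"x": -0.21,"y": -0.69,"z": 0,"rx": 0,"ry": 0,"rz": 0.0873,"jaw": 0},
    {"x": -0.21,"y": -0.69,"z": 0,"rx": 0,"ry": 0,"rz": 0.0873,"jaw": 0},
    {"x": -0.21,"y": -0.69,"z": 0,"rx": 0,"ry": 0,"rz": 0.0873,"jaw": 0}
  ]
}}

```text
clock: 17.6
tool_pos: [0.4704, -0.063, 0.0656]
eef_rot: [0.961, 0.276, -0.004, 0.001]
contact_force: [-1.2, -5.8, 0.9]
opening: 0.008
finger_force: 2.2
```

Emit:
{"method": "send_rows", "body": {
  "motion": [
    {"x": -0.21,"y": -0.69,"z": 0,"rx": 0,"ry": 0,"rz": 0.0873,"jaw": 0},
    {"x": -0.21,"y": -0.69,"z": 0,"rx": 0,"ry": 0,"rz": 0.0873,"jaw": 0},
    {"x": -0.11,"y": -0.35,"z": 0,"rx": 0,"ry": 0,"rz": 0.0436,"jaw": 0},
    {"x": -0.11,"y": -0.35,"z": 0,"rx": 0,"ry": 0,"rz": 0.0436,"jaw": 0},
    {"x": 0,"y": 0,"z": 0,"rx": 0,"ry": 0,"rz": 0,"jaw": 0}
  ]
}}

```text
clock: 18.1
tool_pos: [0.4547, -0.0458, 0.0654]
eef_rot: [0.989, 0.151, -0.004, 0.0]
contact_force: [-0.8, -2.4, 0.2]
opening: 0.009
finger_force: 1.1
```

Emit:
{"method": "send_rows", "body": {
  "motion": [
    {"x": -0.11,"y": -0.35,"z": 0,"rx": 0,"ry": 0,"rz": 0.0436,"jaw": 0},
    {"x": -0.05,"y": -0.25,"z": 0,"rx": 0,"ry": 0,"rz": 0.03,"jaw": 0},
    {"x": 0,"y": -0.2,"z": 0,"rx": 0,"ry": 0,"rz": 0,"jaw": 0},
    {"x": 0,"y": -0.1,"z": 0,"rx": 0,"ry": 0,"rz": 0,"jaw": 0},
    {"x": 0,"y": 0,"z": 0,"rx": 0,"ry": 0,"rz": 0,"jaw": 0}
  ]
}}

```text
clock: 18.6
tool_pos: [0.4516, -0.0366, 0.0652]
eef_rot: [0.993, 0.115, -0.004, -0.0]
contact_force: [-1.4, -3.6, 0.2]
opening: 0.005
finger_force: 1.3
```

Emit:
{"method": "send_rows", "body": {
  "motion": [
    {"x": 0,"y": -0.1,"z": 0,"rx": 0,"ry": 0,"rz": 0,"jaw": 0},
    {"x": 0,"y": -0.1,"z": 0,"rx": 0,"ry": 0,"rz": 0,"jaw": 0},
    {"x": 0,"y": 0,"z": 0,"rx": 0,"ry": 0,"rz": 0,"jaw": 0},
    {"x": 0,"y": 0,"z": 0,"rx": 0,"ry": 0,"rz": 0,"jaw": 0},
    {"x": 0,"y": 0,"z": 0,"rx": 0,"ry": 0,"rz": 0,"jaw": 0}
  ]
}}

```text
clock: 19.1
tool_pos: [0.4513, -0.0355, 0.0652]
eef_rot: [0.993, 0.115, -0.003, 0.0]
contact_force: [-1.5, -5.1, 1.2]
opening: 0.006
finger_force: 2.4
```

Emit:
{"method": "send_rows", "body": {
  "motion": [
    {"x": 0,"y": -0.15,"z": 0,"rx": 0,"ry": 0,"rz": 0,"jaw": 0},
    {"x": 0,"y": -0.15,"z": 0,"rx": 0,"ry": 0,"rz": 0,"jaw": 0},
    {"x": 0,"y": 0,"z": 0,"rx": 0,"ry": 0,"rz": 0,"jaw": 0},
    {"x": 0,"y": 0,"z": 0,"rx": 0,"ry": 0,"rz": 0,"jaw": 0},
    {"x": 0,"y": 0,"z": 0,"rx": 0,"ry": 0,"rz": 0,"jaw": 0}
  ]
}}

```text
clock: 19.6
tool_pos: [0.4512, -0.0352, 0.0653]
eef_rot: [0.994, 0.113, -0.003, 0.002]
contact_force: [-0.8, -10.8, -0.1]
opening: 0.002
finger_force: 5.4
```

Emit:
{"method": "send_rows", "body": {
  "motion": [
    {"x": 0,"y": -0.15,"z": 0,"rx": 0,"ry": 0,"rz": 0,"jaw": 0},
    {"x": 0,"y": 0,"z": 0,"rx": 0,"ry": 0,"rz": 0,"jaw": 0},
    {"x": 0,"y": 0,"z": 0,"rx": 0,"ry": 0,"rz": 0,"jaw": 0},
    {"x": 0,"y": 0,"z": 0,"rx": 0,"ry": 0,"rz": 0,"jaw": 0},
    {"x": 0,"y": 0,"z": 0,"rx": 0,"ry": 0,"rz": 0,"jaw": 0}
  ]
}}

```text
clock: 20.1
tool_pos: [0.4511, -0.035, 0.0654]
eef_rot: [0.994, 0.112, -0.003, 0.003]
contact_force: [0.3, -14.4, -0.6]
opening: 0.01
finger_force: 6.9
```

At the stop: no motion while the force rises to 14 N. I'll back off, lift and check.

Emit:
{"method": "send_rows", "body": {
  "motion": [
    {"x": 0,"y": 0.6,"z": 0,"rx": 0,"ry": 0,"rz": 0,"jaw": 0},
    {"x": 0,"y": 0.8,"z": 0,"rx": 0,"ry": 0,"rz": 0,"jaw": 0},
    {"x": 0,"y": 0.8,"z": 0,"rx": 0,"ry": 0,"rz": 0,"jaw": 0},
    {"x": 0,"y": 0,"z": -1.5,"rx": 0,"ry": 0,"rz": 0,"jaw": 0},
    {"x": 0,"y": 0,"z": -2.5,"rx": 0,"ry": 0,"rz": 0,"jaw": 0}
  ]
}}

```text
clock: 20.6
tool_pos: [0.4552, -0.0518, 0.1047]
eef_rot: [0.993, 0.115, -0.004, -0.001]
contact_force: [-0.1, 0.4, 0.8]
opening: 0.002
finger_force: 0.0
```

Emit:
{"method": "send_rows", "body": {
  "motion": [
    {"x": 0,"y": 0,"z": -3,"rx": 0,"ry": 0,"rz": 0,"jaw": 0},
    {"x": 0,"y": 0,"z": -3,"rx": 0,"ry": 0,"rz": 0,"jaw": 0},
    {"x": 0,"y": 0,"z": -3,"rx": 0,"ry": 0,"rz": 0,"jaw": 0},
    {"x": 0,"y": 0,"z": -3,"rx": 0,"ry": 0,"rz": 0,"jaw": 0},
    {"x": 0,"y": 0,"z": 0,"rx": 0,"ry": 0,"rz": 0,"jaw": 0}
  ]
}}

```text
clock: 21.1
tool_pos: [0.4588, -0.0518, 0.2285]
eef_rot: [0.993, 0.115, 0.001, 0.0]
contact_force: [0.8, 0.5, 0.3]
opening: 0.004
finger_force: 0.0
```

```bash
python3 - <<'E'
from h import *
s,f=cam("wrist"); a=cv2.resize(s["img"],(512,384))
t,g=cam("side"); b=cv2.resize(t["img"][130:250,190:350],(512,384))
cv2.imwrite("pics/f.png",cv2.resize(np.vstack([a,b])[:,:,::-1],(400,600)))
E
```

```text
(no output)
```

View pics/f.png

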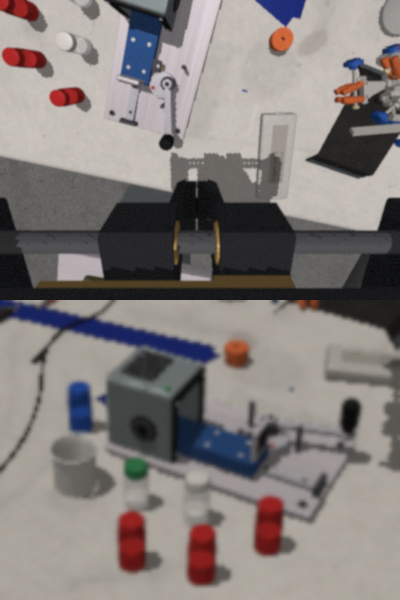

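The slide is home, with its tail at (262,440) in the lower view. The lever points back on its pin, with the knob at (167,142) in the upper view. The bystanders are where they stood and the arm is clear.

```bash
python3 -c "
from plant import *
print(finish_job())"
```

```text
the job is handed in; nothing more can be done
None
```

The job is done and handed in at about 21 s on the robot clock: lever pushed to its forward stop, slide pushed fully home, lever pushed back to its locked stop, and in the last pictures the vials, stopper and beaker stood where they were with the arm clear.

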